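# Find the weak contact finger and open its clamp

## Robot

A 7-joint arm with a two-finger parallel gripper is mounted at the origin on the work surface. World frame = base frame: x ahead of the robot, y to its left, z up, the work surface at z = 0. Lengths are in m, angles in rad, forces in N, time in s.
With the tool pointing down it reaches from about 0.425 to 0.95 m from the base axis. Payload 4.7 kg.
Tool frame: the origin (TCP) lies on the centre line of the jaws, within the pads' length; the fingertips stand robot.nose_length ahead of it and the grasp point (between the pads) lies 8 mm behind it (robot.nose_length is the distance from the TCP to the fingertips, in m); z points along the fingers, x is the direction in which the jaws open and shut, and the axes are right-handed (so a half turn about z gives the same grasp; the last joint's range is limited). The gripper opens to 85 mm and grips with 20 to 120 N. Pads are 22 mm wide; open, the fingers measure 114 mm over their backs; the gripper's body (76 mm by 85 mm) begins 54 mm behind the grasp point. The pads swing forward as they close: fully open they stand 13 mm farther back than shut.
Start: joints at [1.15, 0.469, -0.049, 1.532, 0.024, 1.141, -0.082], TCP at [0.258, -0.624, 0.242] pointing down, gripper open.
Joint ranges: [-2.59, 2.59], [-0.33, 1.99], [-1.39, 1.29], [0.1, 2.45], [-1.04, 4.18], [0.21, 1.99], [-2.66, 2.66]. Speed limits (rad/s): [2.57, 2.57, 3.14, 3.14, 3.14, 3.14, 3.14].

## Interface

Orientations are given as [roll, pitch, yaw] about the fixed x, y, z axes, in that order (R = Rz(yaw) Ry(pitch) Rx(roll)).
In Python, from plant import robot gives the robot as it stands. Calls block until the motion is done:
- robot.goto(position, orientation): joint-space move of the TCP to a pose.
- robot.move_straight(position, vel=0.15, attitude=None, contact_N=None): straight line of the TCP; attitude=None keeps the orientation; vel is the mean speed in m/s. With contact_N (N) it stops when the force on the tool has changed by that much, and returns True; else False.
- robot.move_joints(angles): joint-space move.
- robot.grip(opening, strength=None): opening from 0.0 (shut) to 1.0 (fully open); strength is the grip in N (None keeps the last); returns when the fingers have stopped.
- robot.sleep(seconds).
- robot.inverse_kinematics(position, orientation): joint angles nearest the present ones, or None.
- robot.sense(): the state.
- robot.grab_frame(name): name is "scene" or "top"; returns a dict with "image" (384x512x3 uint8, red, green, blue), "range_z" (384x512 float32, m along the optical axis (not along the pixel's ray), 0 where there is no reading), "fx", "fy", "cx", "cy" (pixels), "R" (3x3) and "t" (3): a world point X has camera coordinates R X + t. Camera axes: x right, y down, z forward; pixel columns grow to the right and rows downward; lengths in m; the calibration is good to about 2 mm. A picture is of the moment at which its call begins.
A pose or a line that the arm cannot do raises robot.IKError and nothing moves.
- robot.close_job(): hands the job in, once; it reports no verdict.
The state is a dict: "t": time; "joint_pos": joint angles; "joint_velocities": joint speeds; "effort": joint torques, N m; "tcp_pos": TCP position; "tcp_rot": TCP orientation; "wrist_force": force on the tool from outside, world axes, zero at the start; "torque": the same for the moment, N m; "opening": opening from 0.0 (shut) to 1.0 (fully open).
Only numpy, scipy, OpenCV 4.12 (cv2) and the standard library are available. Lean on these libraries where they do the work, as an engineer would, in place of code of your own. Each camera call takes 0.05 s, during which the arm holds its last target. There are 200 camera calls.

## Task

One of the three clamped contact fingers on the test jig has gone weak. Press the tip of each finger gently down onto its stop, never with more than about 12 N, to feel which one is softer than the other two; when all three have been tried, throw the clamp lever of the weak one fully over to open it. Leave the other two clamps shut, and everything else on the bench where it lies.

Things in the scene. Friction and masses are not known exactly. Their poses are not given: they have to be found in the camera images.
- jig: aluminium base plate of the test jig, 190 (x) x 300 (y) x 12 mm, fixed; origin: centre of its underside; x runs from the finger tips to the clamps (away from the robot), y left, z up. Three like stations 85 mm apart: pedestal, copper contact finger (leaf spring) clamped in it pointing to -x, post with rubber stop under its tip, clamp lever. Each station is shimmed: real heights +-4 mm of the points
- dome_left (a point): left station: nominal top of the contact dome (6 mm radius, standing on the finger's 18 x 36 mm T-shaped tip) where the finger is pressed; height uncertain by +-4 mm. The dome is 65 mm from the bending line at the clamp and goes straight down 10 mm until the finger meets its rubber stop.
- pivot_left (a point): left station: nominal pivot of its clamp lever, 91 mm to jig +x of the dome and 10 mm above it; height uncertain by +-4 mm. The lever is a 45 mm rod, 8 mm thick, with a 16 mm black ball on top; shut it leans 0.6 rad from upright to jig -x (towards the finger tip), thrown open it leans 0.6 rad to +x. The two ears that hold it end 8 mm above the pivot.
- dome_middle (a point): middle station: nominal top of the contact dome (6 mm radius, standing on the finger's 18 x 36 mm T-shaped tip) where the finger is pressed; height uncertain by +-4 mm. The dome is 65 mm from the bending line at the clamp and goes straight down 10 mm until the finger meets its rubber stop.
- pivot_middle (a point): middle station: nominal pivot of its clamp lever, 91 mm to jig +x of the dome and 10 mm above it; height uncertain by +-4 mm. The lever is a 45 mm rod, 8 mm thick, with a 16 mm black ball on top; shut it leans 0.6 rad from upright to jig -x (towards the finger tip), thrown open it leans 0.6 rad to +x. The two ears that hold it end 8 mm above the pivot.
- dome_right (a point): right station: nominal top of the contact dome (6 mm radius, standing on the finger's 18 x 36 mm T-shaped tip) where the finger is pressed; height uncertain by +-4 mm. The dome is 65 mm from the bending line at the clamp and goes straight down 10 mm until the finger meets its rubber stop.
- pivot_right (a point): right station: nominal pivot of its clamp lever, 91 mm to jig +x of the dome and 10 mm above it; height uncertain by +-4 mm. The lever is a 45 mm rod, 8 mm thick, with a 16 mm black ball on top; shut it leans 0.6 rad from upright to jig -x (towards the finger tip), thrown open it leans 0.6 rad to +x. The two ears that hold it end 8 mm above the pivot.
- leaf_a (a joint): bend of contact finger a in rad: 0 free, 0.155 on its stop, more as the rubber is squeezed (7 N per mm at the dome). Any letter may be at any station. A good finger takes 8 to 8.5 N at the dome to reach the stop, the weak one about 4 N; force grows evenly with the bend, from under 1 N. All look alike.
- pin_a (a joint): thin follower pin under the tip of finger a, in m pushed down: 0 at the start, about 0.0097 once the finger has been on its stop; it stays down by friction (0.6 N, felt only on the way down).
- lever_a (a joint): clamp lever of finger a in rad: 0 to 0.12 at the start (shut), 1.2 fully thrown open; it stays where it is left (about 4 N to push it 20 mm above its pivot).
- leaf_b (a joint): bend of contact finger b in rad: 0 free, 0.155 on its stop, more as the rubber is squeezed (7 N per mm at the dome). Any letter may be at any station. A good finger takes 8 to 8.5 N at the dome to reach the stop, the weak one about 4 N; force grows evenly with the bend, from under 1 N. All look alike.
- pin_b (a joint): thin follower pin under the tip of finger b, in m pushed down: 0 at the start, about 0.0097 once the finger has been on its stop; it stays down by friction (0.6 N, felt only on the way down).
- lever_b (a joint): clamp lever of finger b in rad: 0 to 0.12 at the start (shut), 1.2 fully thrown open; it stays where it is left (about 4 N to push it 20 mm above its pivot).
- leaf_c (a joint): bend of contact finger c in rad: 0 free, 0.155 on its stop, more as the rubber is squeezed (7 N per mm at the dome). Any letter may be at any station. A good finger takes 8 to 8.5 N at the dome to reach the stop, the weak one about 4 N; force grows evenly with the bend, from under 1 N. All look alike.
- pin_c (a joint): thin follower pin under the tip of finger c, in m pushed down: 0 at the start, about 0.0097 once the finger has been on its stop; it stays down by friction (0.6 N, felt only on the way down).
- lever_c (a joint): clamp lever of finger c in rad: 0 to 0.12 at the start (shut), 1.2 fully thrown open; it stays where it is left (about 4 N to push it 20 mm above its pivot).
- spool: bystander: solder spool with blue flanges, 60 mm across, 45 mm tall, left of the jig; origin at its underside.
- tub: bystander: open flux tub, 56 x 56 x 32 mm, left of the jig; origin at its underside.
- panel: bystander: green circuit panel, 150 x 70 x 5 mm, right of the jig; origin at its underside.
- tin: bystander: round tip-cleaner tin, 68 mm across, 51 mm tall, beyond the jig; origin at its underside.
- screwdriver: bystander: small screwdriver, 150 mm, lying beyond the jig; origin at its underside.
- nut: bystander: brass thumb nut, 20 mm across, 14 mm tall, on the plate between the left and middle stations; origin at its underside.
- spare: bystander: spare flat contact strip, about 70 x 28 x 4.5 mm, lying on the plate between the middle and right stations; origin at its underside.
There are look-alikes about, which are no part of the job. What is shaped like the part that bears leaf_c but green or red is not meant.

How it is judged:
By the outcome, as a careful person would: the job done as asked, in the order asked, and still so for the second after the job is handed in, with the robot touching nothing.
It also fails if it takes over 58 s, if anything falls off the work surface, if the arm or the gripper's body presses on something with over 40 N, if the wrist force passes 120 N, or if a joint passes its speed limit or range.

## Working session

There is one attempt and no reset: what is moved stays moved. The work goes in short steps, each a Python script; the robot and the scene stay as the last script left them, time stands still between calls to the robot, and variables do not carry over. Pictures are saved under pics/ and viewed, about 8 in all and at most 12, crops included, and the job is handed in when it is done.

```bash
ls; mkdir -p pics
python3 - <<'E'
from plant import robot
import cv2,numpy as np
print(robot.nose_length, robot.sense())
for n in("scene","top"):
    f=robot.grab_frame(n); np.savez(f"pics/{n}0.npz",**f)
    cv2.imwrite(f"pics/{n}0.png",cv2.resize(f["image"][:,:,::-1],(800,600),interpolation=cv2.INTER_CUBIC))
    print(n,f["fx"],f["cx"],f["cy"],f["R"],f["t"],-f["R"].T@f["t"])
E
```

```text
pics
0.011 {'t': 0.0, 'joint_pos': array([ 1.15008359,  0.46941718, -0.04859459,  1.53369423,  0.02409502,
        1.14097689, -0.08231651]), 'joint_velocities': array([ 0.00033243, -0.00118556,  0.00018333, -0.00121373,  0.00036447,
       -0.00066578,  0.00105425]), 'effort': array([-1.23893055e-04, -5.10309827e+01, -4.67105268e-02, -2.37711596e+01,
        1.06727995e-02,  7.53488304e-03,  1.38419469e-05]), 'tcp_pos': array([ 0.25755757, -0.62332706,  0.24127761]), 'tcp_rot': array([ 3.14152736e+00,  1.90910123e-03, -1.17897092e+00]), 'wrist_force': array([-0.01334578,  0.13035895,  0.30620672]), 'torque': array([ 0.04235595,  0.01705058, -0.03753212]), 'opening': 1.001190807065031}
scene 474.77451400698567 259.7044716717574 196.04686904032928 [[ 0.32355922  0.94613846  0.01146536]
 [ 0.80375695 -0.26843357 -0.53095967]
 [-0.49928368  0.18101226 -0.84731952]] [-0.18995294 -0.38880882  1.37260238] [ 1.05928678 -0.17310541  0.95876887]
top 350.8046526968926 257.7123659121718 196.8768484866038 [[ 0.01071579 -0.99894816  0.04458403]
 [-0.9996733  -0.01173695 -0.02270559]
 [ 0.02320499 -0.04432616 -0.99874758]] [-0.00996978  0.51828184  0.81770957] [0.49924441 0.03236968 0.82889784]
```

View pics/scene0.png

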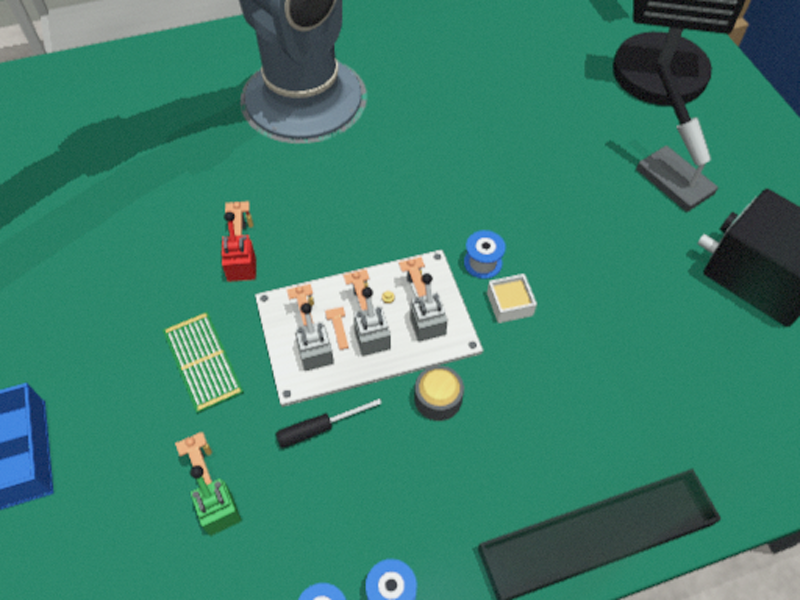

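View pics/top0.png

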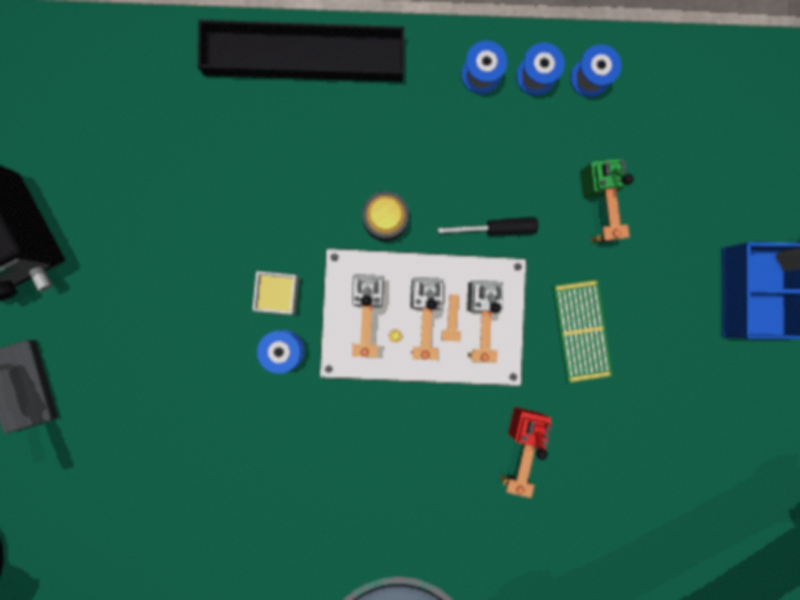

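The scene view shows the white jig with three grey stations. In the top view (800x600) their domes are at about (365,352), (425,354) and (485,355). The red (520,450) and green (612,200) units are look-alikes off the plate, so they are not meant. Next I measure the plate pose, copper tips and balls.

```bash
cat > h.py <<'E'
import numpy as np,cv2
def load(n): return dict(np.load(f"pics/{n}.npz"))
def cloud(f):
    v,u=np.mgrid[:384,:512]; z=f["range_z"]
    c=np.stack([(u-f["cx"])/f["fx"]*z,(v-f["cy"])/f["fy"]*z,z],-1)
    return (c-f["t"])@f["R"]
def ray(f,u,v,z):
    o=-f["R"].T@f["t"]; d=f["R"].T@np.array([(u-f["cx"])/f["fx"],(v-f["cy"])/f["fy"],1])
    return o+d*(z-o[2])/d[2]
E
python3 - <<'E'
from h import *
f=load("top0");P=cloud(f);hsv=cv2.cvtColor(f["image"],cv2.COLOR_RGB2HSV)
H,S,V=[hsv[...,i].astype(int) for i in range(3)]
roi=np.zeros((384,512),bool);roi[150:255,200:342]=1
m=((S<40)&(V>150)&roi).astype(np.uint8)
m=cv2.morphologyEx(m,cv2.MORPH_CLOSE,np.ones((9,9)))
c=max(cv2.findContours(m,0,2)[0],key=cv2.contourArea)
b=cv2.boxPoints(cv2.minAreaRect(c)); Q=np.array([ray(f,u,v,.012) for u,v in b]); print("plate",b,Q,Q.mean(0))
for i in range(4):
    d=Q[(i+1)%4]-Q[i]; print(np.hypot(*d[:2]),np.degrees(np.arctan2(d[1],d[0])))
def comps(n,m):
    k,l,s,ce=cv2.connectedComponentsWithStats(m.astype(np.uint8))
    for i in range(1,k):
        if s[i,4]>12:
            p=P[l==i];p=p[p[:,2]>0]; print(n,s[i],ce[i].round(1),np.median(p,0).round(4),np.percentile(p[:,2],[5,50,95]).round(4))
comps("cop",(H<16)&(S>70)&(V>120)&roi)
comps("blk",(V<50)&roi)
g=load("scene0")
out=[]
for ff,(u0,u1,v0,v1) in((f,(215,330,165,240)),(g,(160,300,155,245))):
    im=ff["image"][v0:v1,u0:u1,::-1]; out.append(cv2.resize(im,(800,int(800*(v1-v0)/(u1-u0))))[:520])
h=[cv2.resize(o,None,fx=.58,fy=.58) for o in out]
cv2.imwrite("pics/crop.png",np.vstack(h)); print([x.shape for x in h])
E
```

```text
plate [[204.56113 240.77806]
 [208.65836 158.8329 ]
 [336.53867 165.22691]
 [332.44144 247.17207]] [[ 0.41537728  0.11788624  0.012     ]
 [ 0.60527105  0.11111013  0.012     ]
 [ 0.59512172 -0.18929259  0.012     ]
 [ 0.40225716 -0.18064541  0.012     ]] [ 0.5045068  -0.03523541  0.012     ]
0.19001462681147502 -2.0436589061126758
0.30057411636849835 -91.93504537458334
0.19305831239731674 177.43283527819145
0.2988198204698472 87.48353501377211
cop [283 189  12  29 198] [289.1 205.1] [ 0.4978 -0.077   0.016 ] [0.0136 0.016  0.0185]
cop [225 196  17  33 269] [233.8 215. ] [0.4703 0.0497 0.0569] [0.0533 0.0569 0.061 ]
cop [264 197  16  33 276] [272.1 216.3] [ 0.4688 -0.0338  0.0585] [0.0557 0.0585 0.0621]
cop [302 199  16  33 279] [310.1 218.2] [ 0.4651 -0.1187  0.0559] [0.0531 0.0559 0.0603]
blk [237 150  20   5  37] [247.6 152.2] [0.6218 0.02   0.0132] [0.0013 0.0132 0.0287]
blk [313 150  15   1  15] [320. 150.] [ 0.6322 -0.1533  0.0017] [0.0007 0.0017 0.0112]
blk [232 190   5   5  23] [234.2 192. ] [0.5249 0.0489 0.1202] [0.1188 0.1202 0.122 ]
blk [274 192   5   5  22] [276.  194.3] [ 0.5219 -0.0359  0.1215] [0.119  0.1215 0.1236]
blk [315 194   5   5  20] [316.6 196.2] [ 0.5189 -0.1192  0.1187] [0.1169 0.1187 0.1215]
[(302, 464, 3), (298, 464, 3)]
```

View pics/crop.png

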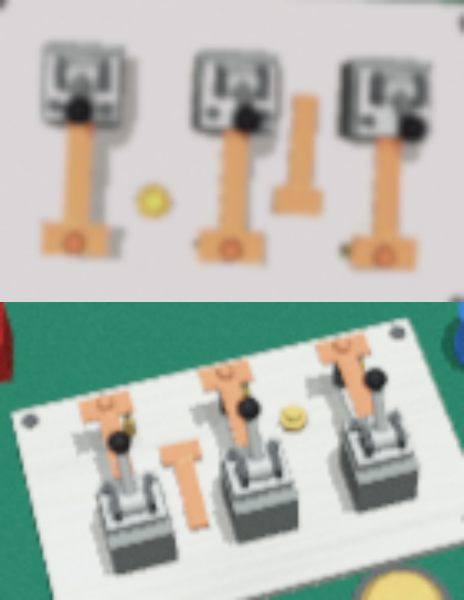

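The crop confirms three grey stations on the plate. Domes in top-frame pixels are about (233.1,225), (272.2,226.5) and (310.2,228.7), and all three levers are shut. Now I press, starting with the right finger.

```bash
cat >> h.py <<'E'
YAW=np.radians(-2.2); ORI=[np.pi,0,YAW-np.pi/2]
def fz(robot,n=6):
    a=[]
    for _ in range(n): robot.sleep(.015); a.append(robot.sense()["wrist_force"])
    return np.mean(a,0)
def press(robot,x,y,ztip):
    """descend on the dome, press to the stop, log (depth mm, N)"""
    n=robot.nose_length
    robot.move_straight([x,y,ztip+n+.012],vel=.12)
    robot.sleep(.2); b=fz(robot,10)[2]
    hit=robot.move_straight([x,y,ztip+n-.010],vel=.02,contact_N=1.2)
    s=robot.sense(); z=s["tcp_pos"][2]; log=[]; z0=z
    print("hit",hit,"tip z",round(z-n,4),"base",round(b,2))
    if not hit: return None
    while z0-z<.0135:
        d=z0-z; z-=.001 if d<.006 else .0003
        robot.move_straight([x,y,z],vel=.015)
        F=fz(robot)[2]-b; log.append(((z0-robot.sense()["tcp_pos"][2])*1e3,F))
        L=np.array(log)
        if F>10.6: break
        if len(L)>6:
            p=np.polyfit(L[1:6,0],L[1:6,1],1)
            if F-np.polyval(p,L[-1,0])>1.2: break
    print(np.round(L,2).tolist(),"t",round(robot.sense()["t"],2))
    robot.move_straight([x,y,ztip+n+.03],vel=.12)
    return L
E
python3 - <<'E'
from h import *
from plant import robot
f=load("top0")
D=[ray(f,u,v,.061) for u,v in((233.1,225),(272.2,226.5),(310.2,228.7))]
print(np.round(D,4)); np.save("D.npy",D)
x,y,_=D[2]
robot.grip(0.0,20)
try: robot.goto([x,y,.19],ORI)
except robot.IKError:
    print("flip"); robot.goto([x,y,.19],[np.pi,0,YAW+np.pi/2])
s=robot.sense();print(s["t"],s["tcp_pos"],s["tcp_rot"],s["opening"],s["joint_pos"])
press(robot,x,y,.063)
print(robot.sense()["t"])
E
```

```text
[[ 0.4551  0.0514  0.061 ]
 [ 0.4525 -0.0342  0.061 ]
 [ 0.4484 -0.1181  0.061 ]]
2.825 [ 0.44857892 -0.11902305  0.19011741] [-3.14116529e+00 -2.68124629e-04 -1.61064215e+00] 0.0031349685191107814 [ 0.45797455  0.20472881 -0.32846887  2.0603295   0.08489296  0.88851377
 -1.52832428]
hit True tip z 0.0608 base 0.3
[[1.02, 2.32], [2.02, 3.26], [3.04, 3.74], [4.05, 4.76], [5.01, 5.4], [5.95, 5.64], [6.22, 6.01], [6.48, 6.28], [6.76, 6.41], [7.04, 7.09], [7.32, 7.05], [7.61, 7.35], [7.89, 7.4], [8.18, 7.7], [8.46, 7.57], [8.72, 7.84], [8.93, 9.28]] t 10.88
11.375
```

The right finger reached its stop at about 8 N with a clear stiff knee, so it looks good. Next are middle and left.

Run:
```python
from h import *
from plant import robot
D=np.load("D.npy")
for i in(1,0):
    x,y,_=D[i]
    robot.move_straight([x,y,.063+robot.nose_length+.03],vel=.15)
    press(robot,x,y,.063)
robot.move_straight([x,y,.19],vel=.15)
g=robot.grab_frame("scene"); np.savez("pics/scene1.npz",**g)
cv2.imwrite("pics/scene1.png",cv2.resize(g["image"][130:260,150:320,::-1],(800,612))[:600])
print(robot.sense()["t"])
```

```text
hit True tip z 0.0624 base 0.02
[[1.06, 1.15], [2.03, 1.93], [3.08, 1.86], [4.05, 2.51], [5.05, 3.19], [6.05, 3.37], [6.34, 3.59], [6.62, 3.6], [6.92, 3.89], [7.21, 3.98], [7.5, 3.96], [7.66, 5.58]] t 17.62
hit True tip z 0.0617 base -0.12
[[1.01, 2.54], [2.03, 3.15], [3.03, 3.93], [4.07, 4.74], [5.02, 5.18], [5.96, 5.98], [6.23, 6.55], [6.49, 6.68], [6.78, 6.58], [7.05, 6.6], [7.34, 7.07], [7.63, 7.21], [7.9, 7.69], [8.19, 7.93], [8.46, 7.72], [8.73, 8.37], [8.89, 10.09]] t 26.12
27.3833
```

The forces at the stops were about 8 N right, 4 N middle and 8.4 N left, so the middle finger is weak. I confirm in the crop that its pin and lever match before throwing it.

View pics/scene1.png

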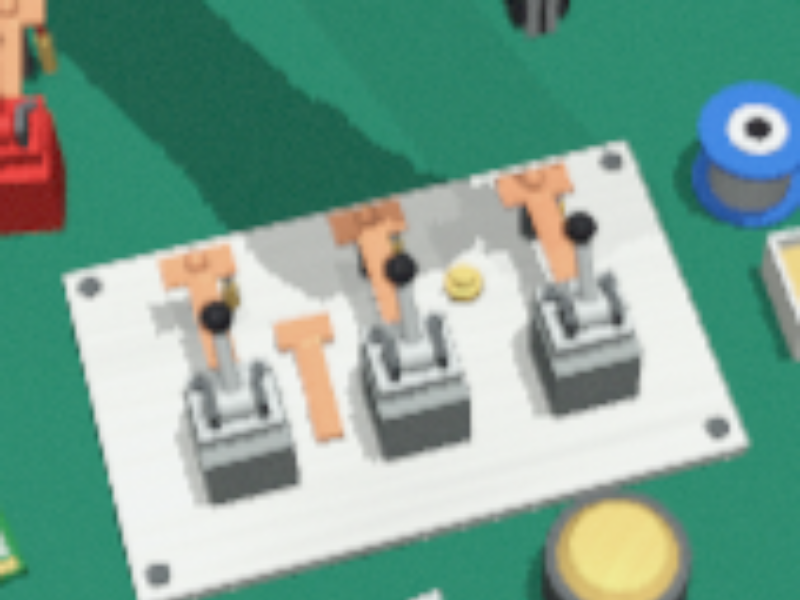

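The middle station (ball at (400,268) in the crop) still has its lever shut, and so do the left and right ones. Nothing has been disturbed, so I throw the middle lever.

Run:
```python
from h import *
from plant import robot
n=robot.nose_length; D=np.load("D.npy")[1]
u=np.array([np.cos(YAW),np.sin(YAW)]); piv=D[:2]+.091*u
pt=lambda s,zt: [*(piv+s*u),zt+n]
zt=.0945
robot.move_straight(pt(-.061,.15),vel=.2)
robot.move_straight(pt(-.061,zt),vel=.12); robot.sleep(.15); b=fz(robot)
hit=robot.move_straight(pt(.014,zt),vel=.05,contact_N=12)
s=robot.sense(); print(hit,(s["tcp_pos"][:2]-piv)@u,s["wrist_force"]-b,s["t"])
robot.move_straight(pt(-.03,zt+.002),vel=.1)
robot.move_straight(pt(-.06,.19),vel=.2)
robot.move_straight([.44,-.25,.22],vel=.3)
g=robot.grab_frame("scene"); np.savez("pics/scene2.npz",**g)
cv2.imwrite("pics/scene2.png",cv2.resize(g["image"][130:260,150:320,::-1],(800,612))[:600])
t=robot.grab_frame("top");P=cloud(t);V=t["image"].max(2);np.savez("pics/top2.npz",**t)
m=np.zeros((384,512),np.uint8);m[165:240,215:335]=(V[165:240,215:335]<50)
k,l,st,ce=cv2.connectedComponentsWithStats(m)
for i in range(1,k):
    if st[i,4]>8: print(st[i],np.median(P[l==i],0).round(4))
print(robot.sense()["t"],piv)
```

```text
True -0.0007171700747093253 [-2.54368892 -0.80754442  5.8636848 ] 30.025
[275 170   4   5  18] [ 0.5668 -0.0369  0.1195]
[232 190   5   5  22] [0.525  0.0489 0.1204]
[315 194   5   5  20] [ 0.5189 -0.1193  0.1193]
32.075 [ 0.54345852 -0.03768045]
```

View pics/scene2.png

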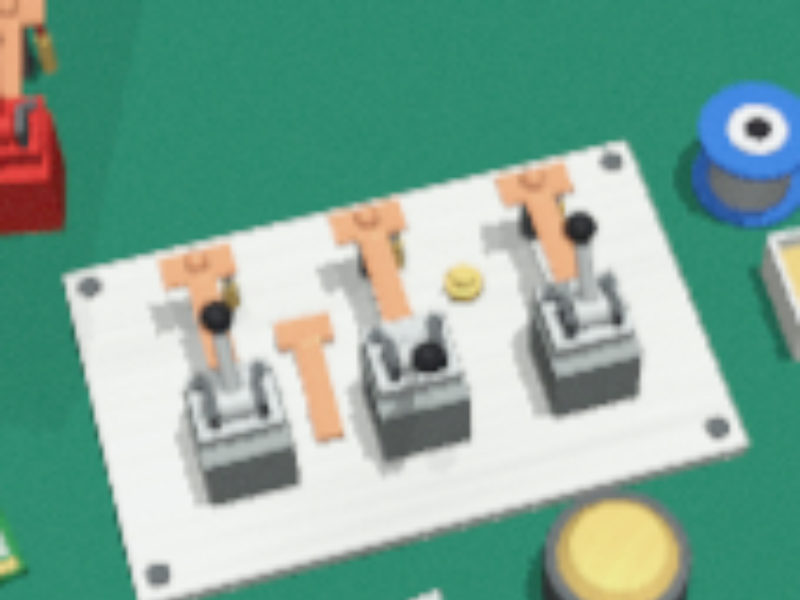

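The middle lever is over; its ball is now at (430,356) in the crop and the other two have not moved. The ball measures slightly short of full travel, so I push once more, slowly and higher on the rod, to make sure it is against its limit.

Run:
```python
from h import *
from plant import robot
n=robot.nose_length; D=np.load("D.npy")[1]
u=np.array([np.cos(YAW),np.sin(YAW)]); piv=D[:2]+.091*u
pt=lambda s,zt: [*(piv+s*u),zt+n]
zt=.100
robot.move_straight(pt(-.05,.17),vel=.25)
robot.move_straight(pt(-.03,zt),vel=.15); robot.sleep(.15); b=fz(robot)
robot.move_straight(pt(-.008,zt),vel=.06)
s_=-.008
while s_<.025:
    s_+=.001; robot.move_straight(pt(s_,zt),vel=.02)
    F=fz(robot,3)-b; print(round(s_,4),((robot.sense()["tcp_pos"][:2]-piv)@u).round(4),F.round(1))
    if F[:2]@u<-11: break
print(robot.sense()["t"])
robot.move_straight(pt(-.03,zt+.002),vel=.1)
robot.move_straight(pt(-.06,.19),vel=.2)
robot.move_straight([.44,-.25,.22],vel=.3)
g=robot.grab_frame("scene")
cv2.imwrite("pics/scene3.png",cv2.resize(g["image"][130:260,150:320,::-1],(800,612))[:600])
t=robot.grab_frame("top");P=cloud(t);V=t["image"].max(2)
m=np.zeros((384,512),np.uint8);m[165:240,215:335]=(V[165:240,215:335]<50)
k,l,st,ce=cv2.connectedComponentsWithStats(m)
for i in range(1,k):
    if st[i,4]>8: print(st[i],ce[i],np.median(P[l==i],0).round(4))
print(robot.sense()["t"])
```

```text
-0.007 -0.0072 [-0.3  0.4  0.2]
-0.006 -0.006 [0.2 0.1 0.4]
-0.005 -0.005 [-0.3 -0.1 -0.1]
-0.004 -0.004 [0.1 0.4 0. ]
-0.003 -0.003 [0.2 0.4 0.1]
-0.002 -0.002 [ 0.7  0.2 -0.1]
-0.001 -0.001 [-0.3  0.1  0.4]
0.0 0.0 [0.2 0.1 0.2]
0.001 0.001 [0.3 0.1 0.4]
0.002 0.002 [-0.2  0.5 -0. ]
0.003 0.003 [-0.2 -0.1  0.1]
0.004 0.0035 [-1.9 -0.   0.9]
0.005 0.0037 [-5.4  0.5  2.6]
0.006 0.0039 [-7.2  1.3  3.8]
0.007 0.004 [-9.3  1.   6.1]
0.008 0.0041 [-10.6   0.7   7.4]
0.009 0.0043 [-13.2   1.2   9. ]
39.625
[275 170   4   5  18] [276.5        171.77777778] [ 0.5668 -0.0361  0.1194]
[232 190   5   5  21] [234. 192.] [0.5249 0.0489 0.1206]
[315 194   5   5  20] [316.65 196.25] [ 0.5189 -0.1193  0.1186]
41.7667
```

View pics/scene3.png

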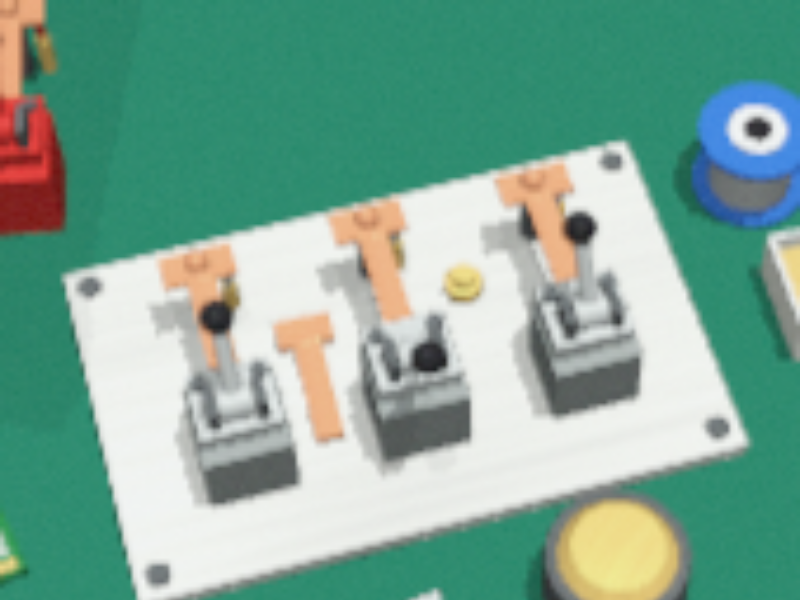

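The push met a hard limit: force climbed past 13 N and the ball did not move, so the lever is fully over. Everything else is unmoved, so I hand in.

```bash
python3 -c "
from plant import robot
robot.close_job()"
```

```text
the job is handed in; nothing more can be done
```

The middle finger is the weak one. I threw its clamp lever fully over to open it and handed the job in at about 42 s of the 58 s allowed.

- **Pressing:** I pressed right, middle, then left, each until the stiff rise at its rubber stop. The finger met the stop at about 8 N right, 4 N middle and 8.4 N left. The highest settled force I read was 10.1 N.
- **Lever:** After the throw, the camera put the middle ball slightly short of full travel. I pushed it again slowly; the force climbed past 13 N against a hard limit and the ball did not move, so I take it as fully open.
- **Last pictures:** The left and right levers are still shut. In the last view of the jig, the nut, spare strip and spool look unmoved, and the robot was clear of everything. The panel, tub, tin and screwdriver were only partly in that view or outside it, so I did not check them separately; I never moved low near them.

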